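Hold the jewellery box's sprung drawer open at the marker

ROBOT

A 6-joint arm with a two-finger parallel gripper is mounted at the origin on the work surface. World frame = base frame: x ahead of the robot, y to its left, z up, the work surface at z = 0. Lengths are in m, angles in rad, forces in N, time in s.
With the tool pointing down it reaches from about 0.375 to 0.9 m from the base axis. Payload 3.1 kg.
Tool frame: the origin (TCP) lies midway between the tips of the shut fingers; the grasp point (between the pads) lies 19 mm behind it (manip.hold_point_z is the distance from the TCP to the grasp point, in m); z points along the fingers, y is the direction in which the jaws open and shut (so a half turn about z gives the same grasp; the last joint's range is limited). The gripper opens to 85 mm and grips with 20 to 120 N. Pads are 22 mm wide; open, the fingers measure 114 mm over their backs; the gripper's body (76 mm by 85 mm) begins 54 mm behind the grasp point. The pads swing forward as they close: fully open they stand 13 mm farther back than shut.
Start: joints at [-1.413, 0.527, 1.433, -0, 1.181, -0.178], TCP at [0.206, -0.59, 0.231] pointing down, gripper open.
Joint ranges: [-3.08, 3.08], [-0.75, 2.2], [0.22, 2.44], [-1.43, 4.57], [0, 2.65], [-2.85, 2.85]. Speed limits (rad/s): [2.79, 2.79, 3.14, 3.14, 3.14, 3.14].

INTERFACE

Orientations are given as a unit quaternion [x, y, z, w].
In Python, from station import manip gives the robot as it stands.
- The arm moves only by the tool drive_tool, never from a script. Its argument "motion" is one flat list of numbers, 7 for each row, row after row: the shift along the tool's x, y, z in mm, then the turn, a rotation vector about the tool's x, y, z in degrees, then the finger opening in mm, from 0 to 85.4. A call has 1 to 8 rows; each row is the pose to reach, as a shift and turn from the pose measured when the call began, along the tool's axes at that moment; what a row does not reach only later rows make up. A row lasts 1/8 s, in which the tool goes at most 62.5 mm and 10.7 degrees, less where a joint would pass 70% of its speed; a pose out of reach is approached as far as the arm can. A call with a gripper value outside its range is refused whole. The fingers move at their own pace and stop on an object; "force" is the grip in N (left out, the last holds). Time passes only in rows, so rows that repeat a pose let the fingers close. It gives the time, the measured TCP pose, the force and the opening at its end, in the units of the state.
- manip.sense(): the state, without advancing time (a new reading comes with each control period).
- manip.snapshot(name): name is "scene" or "top" or "wrist"; returns a dict with "color" (384x512x3 uint8, red, green, blue), "fx", "fy", "cx", "cy" (pixels), "view" (4x4, takes a point from world to camera coordinates). Camera axes: x right, y up, looking along -z (the intrinsics and any distortion apply to the point x, -y, -z); pixel columns grow to the right and rows downward; lengths in m; the calibration is good to about 2 mm. A picture is of the moment at which its call begins. There is no depth.
- manip.sign_off(): hands the job in, once; it reports no verdict.
The state is a dict: "t": time; "q": joint angles; "qd": joint speeds; "tau": joint torques, N m; "tcp_pos": TCP position; "tool_rot": TCP orientation; "force": force on the tool from outside, world axes, zero at the start; "ft_torque": the same for the moment, N m; "finger_gap": opening from 0.0 (shut) to 1.0 (fully open).
Only numpy, scipy, OpenCV 4.12 (cv2) and the standard library are available. Lean on these libraries where they do the work, as an engineer would, in place of code of your own. Each camera call takes 0.05 s, during which the arm holds its last target.

TASK

Turn the selector lever beside the jewellery box to the yellow dot, which frees the drawer, and only then pull the sprung drawer out until its front face is level with the small teal marker on the plinth, so that I can pick out a ring. Keep hold of it there, steady: the drawer springs shut if let go, so finish with the gripper still holding it at the marker and the lever still at yellow. Do not press the brass latch button on the lid, and leave everything else on the shelf where it is.

Things in the scene. Friction and masses are not known exactly. Their poses are not given: they have to be found in the camera images.
- jbox: Walnut jewellery box, lid shut, fixed on a dark plinth 12 mm thick. Origin on the shelf top under the box's centre; x points from the drawer side to the back, y to the left, z up. Box 150 mm (x) x 190 mm (y), top 96 mm above the shelf. Plinth x -187 to 83, y -125 to 125 mm, plus a wing for the lever on the right (y to -173, x -83 to 67 mm). The drawer opens along -x.
- drawer (a joint): How far the drawer is pulled out, m: 0 shut (start), stop at 0.100. A return spring pulls it shut: about 2.8 N when shut, rising by 0.7 N per 10 mm, plus about 0.4 N of friction.
- drawer_handle (a point): Centre of the drawer's brass bar handle: bar 12 mm thick (along the pull), 90 mm long (box's y), 16 mm high, centre 52 mm above the shelf, on a post at each end (66 mm clear between the posts); clear gap of 42 mm between bar and drawer front. Axes as the box. Moves with the drawer.
- drawer_front (a point): Centre of the drawer's pale wooden front face (face 166 mm wide, from 20 to 72 mm above the shelf), 52 mm above the shelf, 48 mm behind the handle's centre. Axes as the box; moves with the drawer.
- marker: Teal plastic marker, fixed on the plinth's top near its left edge, 8 mm (along the pull) x 26 mm x 10 mm high; origin under its centre on the plinth's top. Its x and y axes are those of the box. The drawer is at the mark when the front face has the same x along the box as the marker's centre; this takes a pull of 45 to 70 mm.
- lever (a joint): Selector lever angle, rad: 0 at the red dot (locked; leans 0.6 rad from the vertical towards the drawer side), 0.6 upright, 0.80 at the yellow dot (drawer free), 1.4 at the white dot (lid). It grows as the ball goes towards the back of the box (+x). Starts between 0 and 0.4. Light friction, stays where it is left.
- lever_hinge (a point): Axis of the lever, in the lever's centre plane, 45 mm above the shelf, right of the box (box frame x -55, y -150 mm). The lever turns about the box's y. Black housing up to 42 mm above the shelf; a grey disc of 40 mm radius about this axis, 11 to 17 mm to the box's right of it, carries the dots (12 mm across) on its rim.
- lever_ball (a point): Centre of the black ball (26 mm across) on the lever's end, 100 mm from the lever's axis on a 9 mm steel rod. Its centre is 128 mm above the shelf at lever 0, 143 mm at 0.80. Moves with the lever.
- latch_button (a joint): Press-button latch of the lid, a brass button 22 mm across and 8 mm high on the lid's top near the front (box frame x -45 mm, y 0): depth pressed, m; 0 up, 0.005 fully down. Leave it alone.
- ring_cone: White ceramic ring cone, 40 mm across, 47 mm high, standing loose on the lid towards the back. Bystander.
- key_dish: Frosted glass dish with spare keys, 124 mm across, 32 mm high. Bystander, left of the box.
- lint_brush: Teal lint brush, 190 x 50 x 24 mm, lying along its x. Bystander, right of the box.
- shoehorn: Wooden shoehorn, 225 x 48 x 12 mm, lying along its x. Bystander, in front on the left, near the robot.
- polish_tin: Blue shoe polish tin, 82 mm across, 26 mm high. Bystander, far right.
- glasses_case: Black glasses case, 160 x 60 x 45 mm. Bystander, far left.
- bulb_carton: Cardboard bulb carton, 50 x 50 x 85 mm, standing. Bystander, behind on the right.

How it is judged:
By the outcome, as a careful person would: the job done as asked, in the order asked, and still so for the second after the job is handed in, while the arm keeps its last pose, push and grip.
It also fails if it takes over 48 s, if anything falls off the work surface, if the arm or the gripper's body presses on something with over 40 N, if the wrist force passes 120 N, or if a joint passes its speed limit or range.

## Working session

There is one attempt and no reset: what is moved stays moved. The work goes in short steps, Python scripts to look and compute and a tool call to move; the robot and the scene stay as the last step left them, time stands still between calls to the robot, and variables do not carry over. Pictures are saved under pics/ and viewed, and the job is handed in when it is done.

Besides the shell and the picture viewer there is one more tool, called after "Request:" as name(argument=value, ...) on one line, values as JSON. drive_tool: Moves the arm, as the interface text tells. Its arguments: {"type":"object","properties":{"motion":{"type":"array","items":{"type":"number"}},"force":{"type":"number"}},"required":["motion"]}

```bash
mkdir -p pics; ls
python3 - <<'E'
from station import manip
import cv2
s=manip.sense(); print(s)
for n in("scene","top","wrist"):
    d=manip.snapshot(n); cv2.imwrite(f"pics/{n}0.png",d["color"][:,:,::-1]); print(n,d["fx"],d["fy"],d["cx"],d["cy"],d["view"].tolist(),[k for k in d])
E
```

```text
pics
{'t': 0.0, 'q': array([-1.41349267e+00,  5.28518901e-01,  1.43392457e+00, -2.75018131e-05,
        1.18135963e+00, -1.78460605e-01]), 'qd': array([-0.00018944, -0.00056054,  0.0005185 , -0.00057565,  0.000874  ,
        0.00044405]), 'tau': array([-5.28942237e-04, -4.42349911e+01, -1.78025848e+01, -2.20200714e-04,
        8.56784784e-03,  8.35972060e-06]), 'tcp_pos': array([ 0.20586098, -0.58936125,  0.23029412]), 'tool_rot': array([ 9.85939385e-01,  1.67099691e-01, -1.02345568e-06, -1.10529388e-03]), 'force': array([0.09340035, 0.18206474, 0.63836546]), 'ft_torque': array([-0.03518332,  0.02451084, -0.00546337]), 'finger_gap': 1.0005618129497305}
scene 467.11430144526776 467.11430144526776 254.48837961943326 197.31142568643946 [[0.1762028626130064, 0.9841950594912392, 0.017681518034880946, -0.09455039912327463], [-0.7004546827366726, 0.11274322577964724, 0.7047355549942593, 0.2925282544574318], [0.6916037800932332, -0.13656152428057955, 0.709249717269535, -2.1018781172834657], [0.0, 0.0, 0.0, 1.0]] ['color', 'fx', 'fy', 'cx', 'cy', 'view']
top 487.44340388055315 487.44340388055315 249.67505370443578 190.94094884955564 [[0.0037473599766687264, -0.9999449524360812, 0.009800479111200536, -0.0054550540959108045], [0.9904143030721066, 0.005064533856737294, 0.13803571554857547, -0.5518547238119641], [-0.13807775187697163, 0.009189265172894834, 0.9903787618089274, -1.7003957254471298], [0.0, 0.0, 0.0, 1.0]] ['color', 'fx', 'fy', 'cx', 'cy', 'view']
wrist 324.8378400771683 324.8378400771683 256.6049471362005 190.3518874205231 [[0.32899604696256207, -0.9443279731027657, -0.002506052400277929, -0.6245257176645573], [0.9093953533496583, 0.3175387356926514, -0.2686433372350144, 0.034379887362603674], [0.2544831868494673, 0.08610360358508652, 0.9632364595781268, -0.38038604699131756], [0.0, 0.0, 0.0, 1.0]] ['color', 'fx', 'fy', 'cx', 'cy', 'view']
```

Run:
```python
import cv2
for n in("scene","top"):
    d=cv2.imread(f"pics/{n}0.png"); cv2.imwrite(f"pics/{n}0b.png",cv2.resize(d,(800,600),interpolation=cv2.INTER_CUBIC))
```

```text
(no output)
```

View pics/scene0b.png

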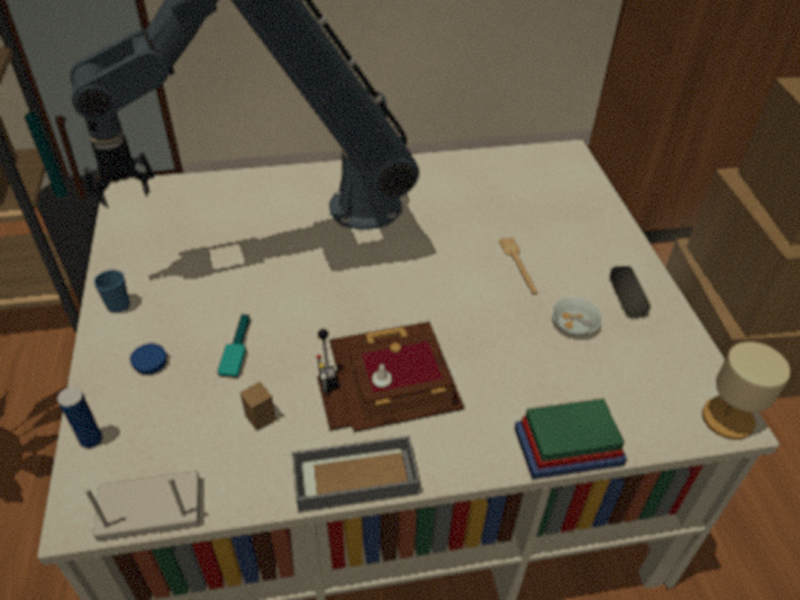

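View pics/top0b.png

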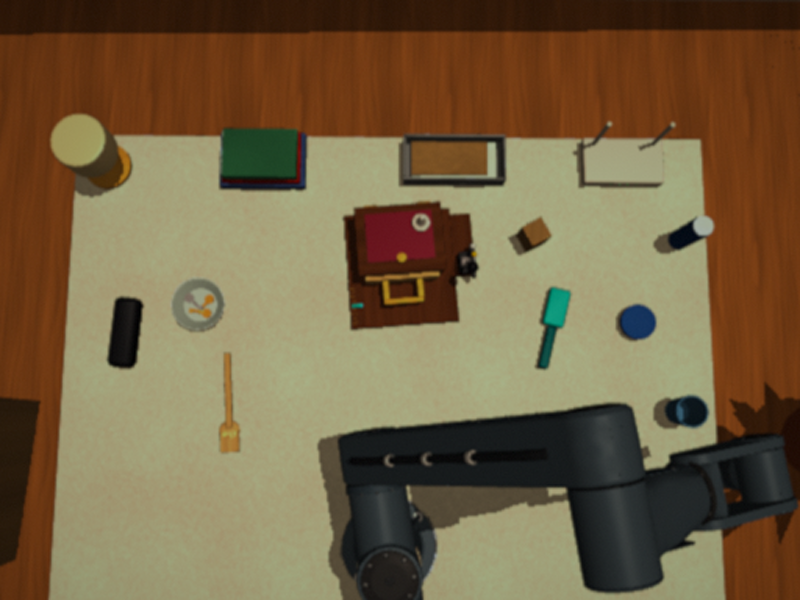

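View pics/wrist0.png

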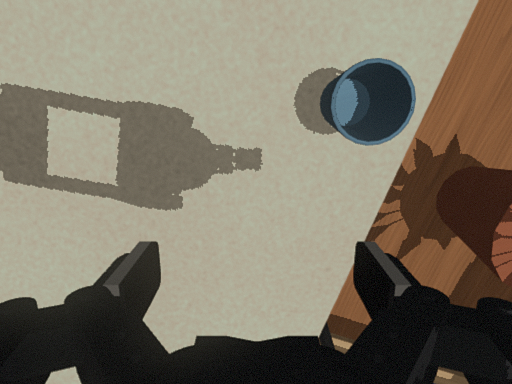

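Run:
```python
import cv2
d=cv2.imread("pics/top0.png"); c=d[120:220,210:320]; cv2.imwrite("pics/topc.png",cv2.resize(c,None,fx=6,fy=6,interpolation=cv2.INTER_CUBIC))
d=cv2.imread("pics/scene0.png"); c=d[195:280,195:305]; cv2.imwrite("pics/scenec.png",cv2.resize(c,None,fx=7,fy=7,interpolation=cv2.INTER_CUBIC))
```

```text
(no output)
```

View pics/topc.png

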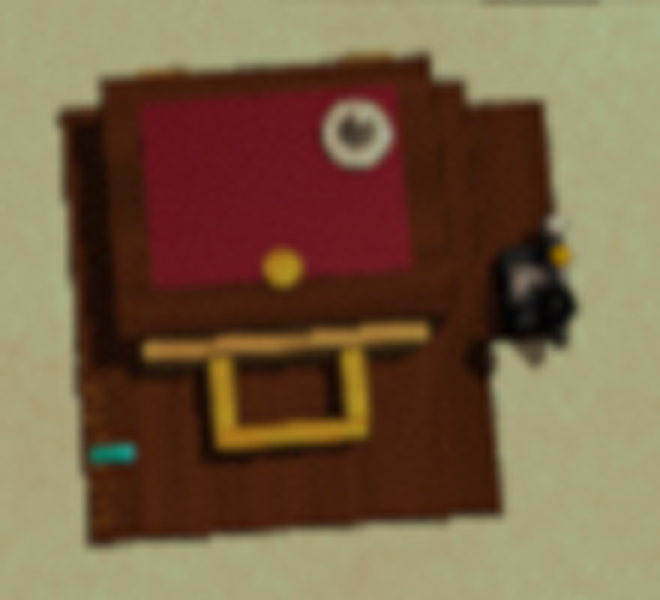

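View pics/scenec.png

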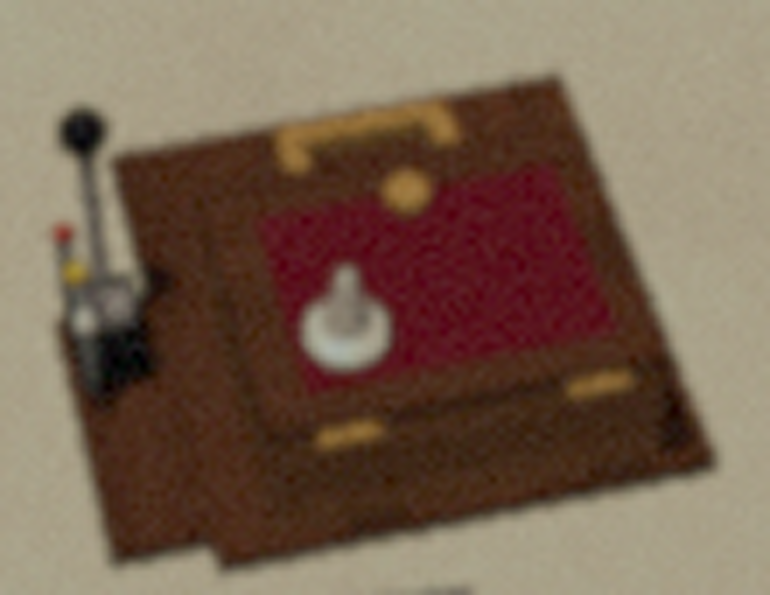

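```bash
cat > h.py <<'E'
import numpy as np
from scipy.optimize import least_squares
from scipy.spatial.transform import Rotation as R
def proj(d,p):
    p=np.atleast_2d(p); c=p@d["view"][:3,:3].T+d["view"][:3,3]
    return np.c_[d["fx"]*c[:,0]/-c[:,2]+d["cx"], d["fy"]*-c[:,1]/-c[:,2]+d["cy"]]
def b2w(pose,p):
    x,y,a=pose; p=np.atleast_2d(p); c,s=np.cos(a),np.sin(a)
    return np.c_[x+c*p[:,0]-s*p[:,1], y+s*p[:,0]+c*p[:,1], p[:,2]]
def ball(l): 
    a=l-0.6; return np.array([-.055+.1*np.sin(a),-.150,.045+.1*np.cos(a)])
E
python3 - <<'E'
from h import *
from station import manip
T=manip.snapshot("top");S=manip.snapshot("scene")
t=lambda *a:(np.array(a)+.5)/6-.5+[210,120]
s=lambda *a:(np.array(a)+.5)/7-.5+[195,195]
st=[(-187,125,12),(-187,-125,12),(83,125,12),(67,-173,12),(-45,0,104)]
ut=np.array([t(90,543),t(502,513),t(60,115),t(543,103),t(283,268)])
ss=[(-187,125,12),(-187,-125,12),(83,125,12),(83,-125,12),(67,-173,12),(-45,0,104)]
us=np.array([s(560,75),s(115,158),s(713,465),s(222,570),s(115,562),s(406,190)])
um=t(113,453); ub=s(82,132); uh=np.array([t(215,448),t(368,437)])
def f(p):
    pose=p[:3]
    r=[proj(T,b2w(pose,np.array(st)/1e3))-ut, proj(S,b2w(pose,np.array(ss)/1e3))-us,
     proj(T,b2w(pose,[p[3],p[4],.022]))-um, proj(S,b2w(pose,ball(p[5])))-ub,
     proj(T,b2w(pose,[[p[6],.045,.06],[p[6],-.045,.06]]))-uh]
    return np.vstack(r).ravel()
o=least_squares(f,[.65,0,0,-.13,.1,.2,-.13])
print(o.x.round(4)); print(o.fun.reshape(-1,2).round(2))
E
```

```text
[ 0.6811 -0.0217  0.0824 -0.1341  0.1063  0.2667 -0.141 ]
[[-0.2   0.29]
 [ 0.24 -0.07]
 [-0.45 -1.32]
 [ 0.1  -1.1 ]
 [-0.34 -0.07]
 [ 0.28 -0.46]
 [-1.11 -0.57]
 [ 1.16 -0.57]
 [-0.67 -0.69]
 [-0.67 -0.5 ]
 [ 0.28 -0.02]
 [ 0.    0.  ]
 [ 0.02 -0.01]
 [ 0.15  0.05]
 [ 0.13 -0.07]]
```

```bash
cat >> h.py <<'E'
POSE=np.array([.6811,-.0217,.0824])
def cur():
    from station import manip
    s=manip.sense(); return s, R.from_quat(s["tool_rot"])
def target(yaw): # tool down, tool y heading = yaw
    c,s_=np.cos(yaw),np.sin(yaw)
    return R.from_matrix(np.c_[[-s_,c,0],[c,s_,0],[0,0,-1]])
def delta(p,Rt=None):
    s,R0=cur()
    d=R0.inv().apply(np.array(p)-s["tcp_pos"])*1e3
    rv=np.zeros(3) if Rt is None else (R0.inv()*Rt).as_rotvec(degrees=True)
    return d.round(1),rv.round(2)
E
python3 - <<'E'
from h import *
from station import manip
s,R0=cur(); W=manip.snapshot("wrist")["view"]
cp=-W[:3,:3].T@W[:3,3]; print("cam in tool",R0.inv().apply(cp-s["tcp_pos"]), R0.inv().apply(W[:3,:3].T@[0,0,-1]))
b=b2w(POSE,ball(.267))[0]; print("ball",b, "ball yellow",b2w(POSE,ball(.8))[0], "handle",b2w(POSE,[-.135,0,.052]))
print(delta(b+[0,0,.10],target(POSE[2])))
E
```

```text
cam in tool [ 0.06863315  0.00088076 -0.14361637] [-2.68952439e-01 -7.06769481e-04  9.63153200e-01]
ball [ 0.60605557 -0.17840837  0.1395066 ] ball yellow [ 0.65843216 -0.17408275  0.14300666] handle [[ 0.54655805 -0.03281142  0.052     ]]
(array([ 513.4, -256.6,   -8.3]), array([-3.000e-02, -3.000e-02, -7.548e+01]))
```

Request:
drive_tool(motion=[200, -100, -20, 0, 0, -20, 60, 513, -257, -10, 0, 0, -75.5, 60, 513, -257, -10, 0, 0, -75.5, 60, 513, -257, -10, 0, 0, -75.5, 60, 513, -257, -10, 0, 0, -75.5, 60, 513, -257, -10, 0, 0, -75.5, 60, 513, -257, -10, 0, 0, -75.5, 60, 513, -257, -10, 0, 0, -75.5, 60])

```text
t: 1.3
tcp_pos: [0.5553, -0.2298, 0.2407]
tool_rot: [0.677, 0.736, 0.0, -0.0]
force: [0.9, -2.0, 0.2]
finger_gap: 0.703
```

Run:
```python
from h import *
b=b2w(POSE,ball(.267))[0]
print(delta(b+[0,0,.10],target(POSE[2])))
```

```text
(array([47. , 54.9,  1.2]), array([ 0.01, -0.02,  0.09]))
```

Request:
drive_tool(motion=[47, 55, 1, 0, 0, 0, 60, 47, 55, 1, 0, 0, 0, 60, 47, 55, 1, 0, 0, 0, 60, 47, 55, 1, 0, 0, 0, 60])

```text
t: 1.8
tcp_pos: [0.6051, -0.1796, 0.2396]
tool_rot: [0.677, 0.736, -0.0, -0.0]
force: [-0.7, -0.3, -0.5]
finger_gap: 0.704
```

Run:
```python
from h import *
from station import manip
import cv2
d=manip.snapshot("wrist"); im=d["color"][:,:,::-1].copy()
cv2.imwrite("pics/w1.png",cv2.resize(im,(800,600),interpolation=cv2.INTER_CUBIC))
s,_=cur(); print(s["tcp_pos"],s["force"])
for n,p in dict(ball=ball(.267),button=[-.045,0,.104],hingetop=[-.055,-.15,.045],pfr=[-.187,-.125,.012],wing=[.067,-.173,.012],mk=[-.134,.106,.022],hl=[-.135,.045,.06],hr=[-.135,-.045,.06]).items():
    print(n,(proj(d,b2w(POSE,p))[0]*800/512).round(1))
```

```text
[ 0.60507829 -0.17982586  0.23973362] [-0.72187854 -0.72358303 -0.62565241]
ball [401.9 294.3]
button [489.8 -22.9]
hingetop [450.2 257.8]
pfr [265.3 215.2]
wing [607.8 279.5]
mk [ 322.9 -179.9]
hl [315.2 -88.6]
hr [322.2  88.4]
```

View pics/w1.png

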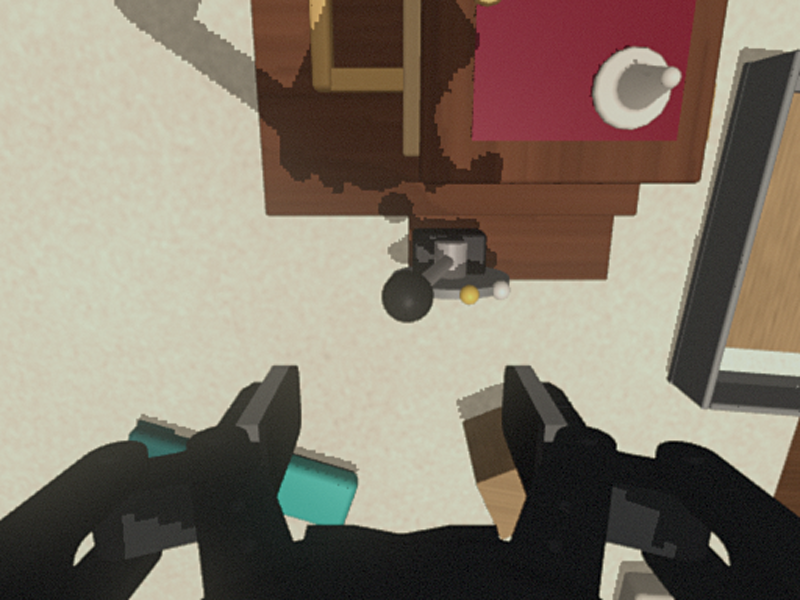

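Run:
```python
from h import *
for l,z in((.297,.014),(.6,.014),(.8,.014),(.85,.014)):
    b=b2w(POSE,ball(l))[0]; print(l,b,delta(b-[0,0,z],target(POSE[2])))
```

```text
0.297 [ 0.60889538 -0.17817384  0.14044456] (array([  1.3,   4. , 113.3]), array([-0.03, -0.01, -0.03]))
0.6 [ 0.63863263 -0.17571793  0.145     ] (array([  1.3,  33.8, 108.7]), array([-0.03, -0.01, -0.03]))
0.8 [ 0.65843216 -0.17408275  0.14300666] (array([  1.3,  53.7, 110.7]), array([-0.03, -0.01, -0.03]))
0.85 [ 0.66328908 -0.17368163  0.14189124] (array([  1.3,  58.6, 111.8]), array([-0.03, -0.01, -0.03]))
```

Request:
drive_tool(motion=[1, 4, 60, 0, 0, 0, 60, 1, 4, 110, 0, 0, 0, 60, 1, 4, 113, 0, 0, 0, 60, 1, 4, 113, 0, 0, 0, 60, 1, 4, 113, 0, 0, 0, 24, 1, 4, 113, 0, 0, 0, 24, 1, 4, 113, 0, 0, 0, 24, 1, 4, 113, 0, 0, 0, 24], force=20)

```text
t: 2.85
tcp_pos: [0.6097, -0.1791, 0.129]
tool_rot: [0.677, 0.736, 0.0, 0.001]
force: [-0.9, -0.4, 7.7]
finger_gap: 0.281
```

Run:
```python
from h import *
from station import manip
import cv2
d=manip.snapshot("wrist"); im=d["color"][:,:,::-1].copy()
cv2.imwrite("pics/w2.png",im)
s,_=cur(); print(s["tcp_pos"],s["force"],s["finger_gap"]*85.4)
for l in(.297,.6,.8):
    b=b2w(POSE,ball(l))[0]; print(l,delta(b-[0,0,.014],target(POSE[2])))
```

```text
[ 0.60974382 -0.17916561  0.12897626] [-0.83745269 -0.69049988  6.82761131] 24.035612221897196
0.297 (array([ 1.1, -0.8,  2.5]), array([ 0.12,  0.12, -0.01]))
0.6 (array([ 1.1, 29.1, -2. ]), array([ 0.12,  0.12, -0.01]))
0.8 (array([ 1.1, 48.9,  0.1]), array([ 0.12,  0.12, -0.01]))
```

View pics/w2.png

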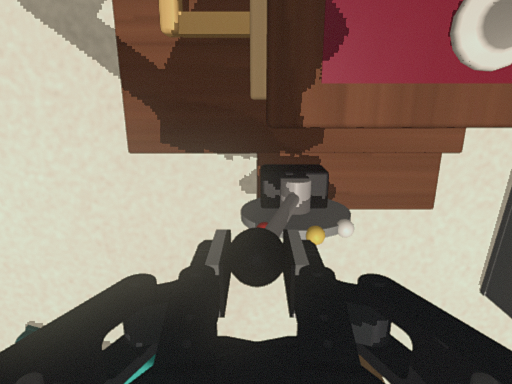

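Request:
drive_tool(motion=[1, -1, 0, 0, 0, 0, 45, 1, -1, 0, 0, 0, 0, 45, 1, -1, 8, 0, 0, 0, 45, 1, -1, 8, 0, 0, 0, 45, 1, -1, 8, 0, 0, 0, 20, 1, -1, 8, 0, 0, 0, 20, 1, -1, 8, 0, 0, 0, 20, 1, -1, 8, 0, 0, 0, 20], force=20)

```text
t: 3.9
tcp_pos: [0.6086, -0.1782, 0.1207]
tool_rot: [0.677, 0.736, 0.0, 0.001]
force: [0.7, -0.0, -3.0]
finger_gap: 0.288
```

Run:
```python
from h import *
from station import manip
import cv2
d=manip.snapshot("wrist"); im=d["color"][:,:,::-1].copy()
cv2.imwrite("pics/w3.png",im)
s,_=cur(); print(s["tcp_pos"],s["force"],s["finger_gap"]*85.4)
c,sn=np.cos(POSE[2]),np.sin(POSE[2])
r=s["tcp_pos"][:2]-POSE[:2]; bx=c*r[0]+sn*r[1]; print("box x",bx,"y",-sn*r[0]+c*r[1],"lever",.6+np.arcsin((bx+.055)/.1))
for l in(.297,.4,.5,.6,.7,.8):
    b=b2w(POSE,ball(l))[0]; print(l,delta(b-[0,0,.019],target(POSE[2])))
```

```text
[ 0.60863733 -0.17816959  0.12068844] [ 0.93287704 -0.50850255 -4.15328217] 24.600406689412495
box x -0.08509531371748558 y -0.14997452261311114 lever 0.2943080295427433
0.297 (array([-0. ,  0.3, -0.8]), array([ 0.11,  0.11, -0.01]))
0.4 (array([-0. , 10.2, -3.3]), array([ 0.11,  0.11, -0.01]))
0.5 (array([-0. , 20.1, -4.8]), array([ 0.11,  0.11, -0.01]))
0.6 (array([-0. , 30.1, -5.3]), array([ 0.11,  0.11, -0.01]))
0.7 (array([-0. , 40.1, -4.7]), array([ 0.11,  0.11, -0.01]))
0.8 (array([-0. , 50. , -3.2]), array([ 0.11,  0.11, -0.01]))
```

View pics/w3.png

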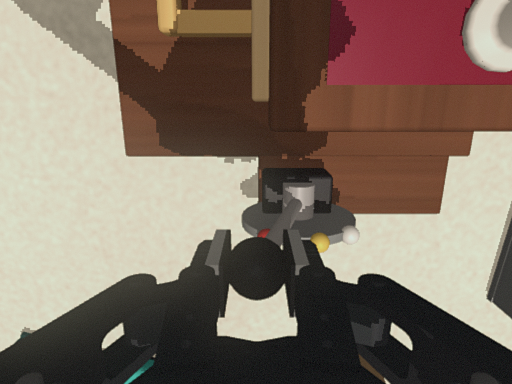

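Request:
drive_tool(motion=[0, 10, -3, 0, 0, 0, 20, 0, 20, -4.5, 0, 0, 0, 20, 0, 30, -5, 0, 0, 0, 20, 0, 40, -4.5, 0, 0, 0, 20, 0, 50, -3, 0, 0, 0, 20, 0, 50, -3, 0, 0, 0, 20, 0, 50, -3, 0, 0, 0, 20, 0, 50, -3, 0, 0, 0, 20], force=20)

```text
t: 4.95
tcp_pos: [0.6592, -0.174, 0.124]
tool_rot: [0.678, 0.735, 0.001, 0.002]
force: [-0.7, -1.0, 1.8]
finger_gap: 0.287
```

```bash
cat >> h.py <<'E'
def report(name=None,l=.8,off=.019):
    s,_=cur(); c,sn=np.cos(POSE[2]),np.sin(POSE[2])
    r=s["tcp_pos"][:2]-POSE[:2]; bx=c*r[0]+sn*r[1]
    print("tcp",s["tcp_pos"].round(4),"F",s["force"].round(1),"gap mm",s["finger_gap"]*85.4,"box x %.4f y %.4f"%(bx,-sn*r[0]+c*r[1]),"t",s["t"])
    return bx
E
python3 - <<'E'
from h import *
from station import manip
import cv2
d=manip.snapshot("wrist"); im=d["color"][:,:,::-1].copy()
cv2.imwrite("pics/w4.png",im)
bx=report(); print(.6+np.arcsin((bx+.055)/.1))
print(delta(b2w(POSE,ball(.8))[0]-[0,0,.019]))
E
```

```text
tcp [ 0.6591 -0.174   0.124 ] F [0.6 0.9 1.6] gap mm 24.088787414306115 box x -0.0344 y -0.1499 t 5.0
0.8070997735014178
(array([-0.1, -0.7,  0. ]), array([0., 0., 0.]))
```

View pics/w4.png

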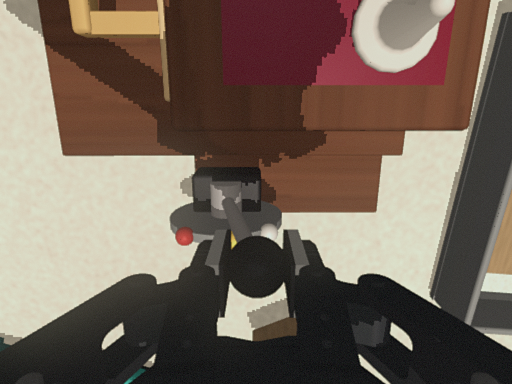

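Request:
drive_tool(motion=[0, -0.7, 0, 0, 0, 0, 24, 0, -0.7, 0, 0, 0, 0, 60, 0, -0.7, 0, 0, 0, 0, 60, 0, -0.7, 0, 0, 0, 0, 60, 0, -0.7, -50, 0, 0, 0, 60, 0, -30, -110, 0, 0, 0, 60, 0, -30, -110, 0, 0, 0, 60, 0, -30, -110, 0, 0, 0, 60])

```text
t: 6.0
tcp_pos: [0.6287, -0.1763, 0.2343]
tool_rot: [0.678, 0.735, 0.001, 0.002]
force: [0.2, -0.2, -0.8]
finger_gap: 0.7
```

Run:
```python
from h import *
from station import manip
import cv2
d=manip.snapshot("wrist"); im=d["color"][:,:,::-1].copy()
cv2.imwrite("pics/w5.png",cv2.resize(im[:250],None,fx=1.5625,fy=1.5625,interpolation=cv2.INTER_CUBIC))
report(); np.savez("w5.npz",**d)
k=1.5625
for n,p in dict(ball=ball(.8),pfr=[-.187,-.125,.012],pbr=[.083,-.125,.012],wingbr=[.067,-.173,.012],wingi=[.067,-.125,.012],hr=[-.135,-.045,.06]).items():
    print(n,((proj(d,b2w(POSE,p))[0]+.5)*k-.5).round(1))
```

```text
tcp [ 0.6284 -0.176   0.233 ] F [-0.1 -0.5  0.4] gap mm 59.87719567043579 box x -0.0653 y -0.1494 t 6.05
ball [460.8 301.5]
pfr [228.5 217.7]
pbr [605.2 217. ]
wingbr [576.8 282.1]
wingi [582.9 217.1]
hr [278.3  89.2]
```

View pics/w5.png

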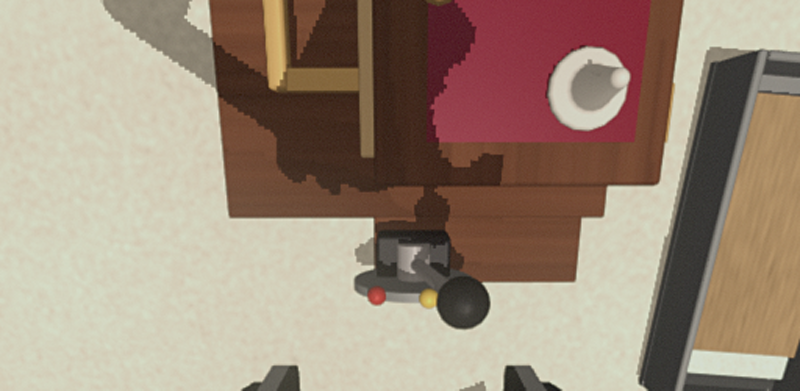

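Run:
```python
from h import *
print(delta(b2w(POSE,[-.135,0,.22])[0],target(POSE[2])))
```

```text
(array([149.4, -69.9,  12.7]), array([ 0.15,  0.07, -0.03]))
```

Request:
drive_tool(motion=[60, -30, 3, 0, 0, 0, 45, 120, -60, 8, 0, 0, 0, 45, 149, -70, 13, 0, 0, 0, 45, 149, -70, 13, 0.1, 0, 0, 45, 149, -70, 13, 0.1, 0, 0, 45, 149, -70, 13, 0.1, 0, 0, 45])

```text
t: 6.8
tcp_pos: [0.5474, -0.0343, 0.2192]
tool_rot: [0.678, 0.735, -0.0, 0.001]
force: [0.4, -0.5, 1.3]
finger_gap: 0.529
```

Run:
```python
from h import *
from station import manip
import cv2
d=manip.snapshot("wrist"); im=d["color"][:,:,::-1].copy()
cv2.imwrite("pics/w6.png",cv2.resize(im,None,fx=1.5625,fy=1.5625,interpolation=cv2.INTER_CUBIC))
report(); np.savez("w6.npz",**d)
k=1.5625
for n,p in dict(pfr=[-.187,-.125,.012],pfl=[-.187,.125,.012],button=[-.045,0,.104],mk=[-.134,.106,.022],hr=[-.135,-.045,.06],hl=[-.135,.045,.06],bfr=[-.075,-.095,.096],bfl=[-.075,.095,.096]).items():
    print(n,((proj(d,b2w(POSE,p))[0]+.5)*k-.5).round(1))
```

```text
tcp [ 0.5473 -0.0343  0.2193] F [ 0.8  0.4 -0.1] gap mm 45.23111160811209 box x -0.1344 y -0.0016 t 6.85
pfr [331.9 414.5]
pfl [316.5  59.3]
button [569.6 285.5]
mk [400.1  89.2]
hr [399.1 337.7]
hl [398.6 192.9]
bfr [500.6 438.1]
bfl [520.1  93.9]
```

View pics/w6.png

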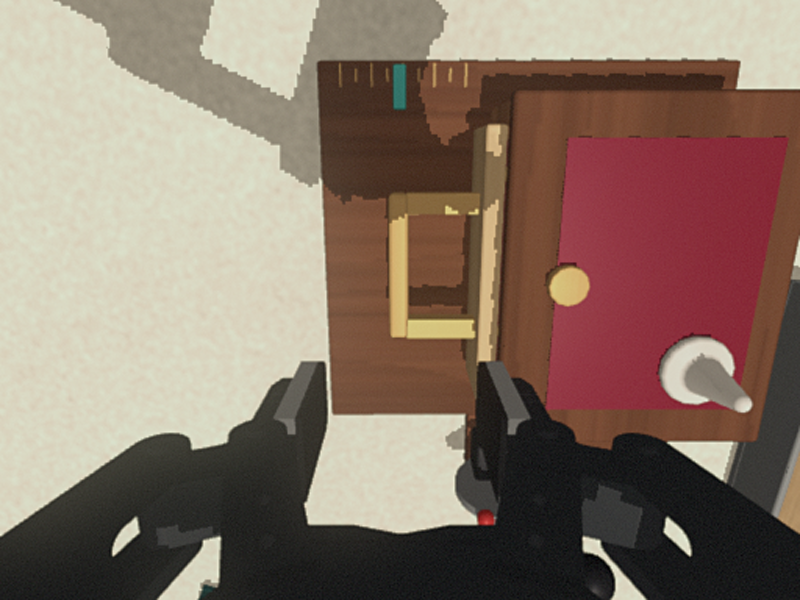

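Run:
```python
import numpy as np, cv2
im=np.load("w6.npz")["color"][:,:,::-1]
cv2.imwrite("pics/w6a.png",cv2.resize(im[30:130,195:345],None,fx=5,fy=5,interpolation=cv2.INTER_CUBIC))
cv2.imwrite("pics/w6b.png",cv2.resize(im[170:275,205:335],None,fx=5,fy=5,interpolation=cv2.INTER_CUBIC))
```

```text
(no output)
```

View pics/w6a.png

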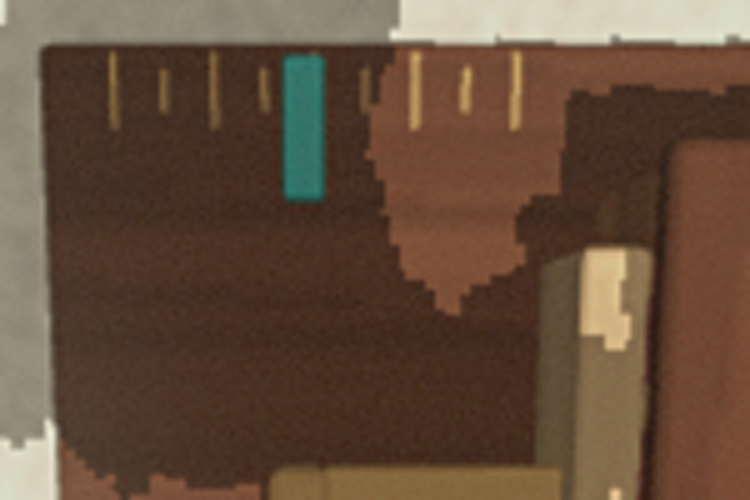

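View pics/w6b.png

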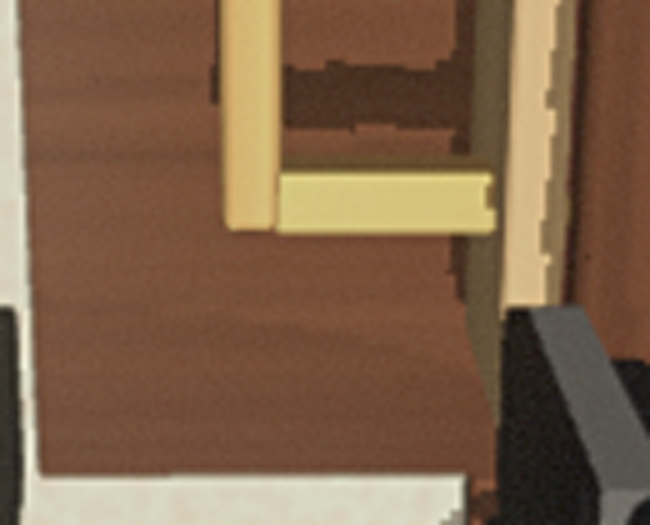

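Run:
```python
from h import *
d=dict(np.load("w6.npz"))
a=lambda *p:(np.array(p)+.5)/5-.5+[195,30]
b=lambda *p:(np.array(p)+.5)/5-.5+[205,170]
but=(np.array([569,285.5])+.5)/1.5625-.5
def f(p):
    P=p[:3]; m,my,xf=p[3:6]
    pts=[[-.187,.125,.012],[-.187,-.125,.012],[-.045,0,.104],[m,my,.022],[xf,.083,.072],[xf-.054,-.045,.06],[xf-.042,-.045,.06]]
    u=[a(42,46),b(38,474),but,a(304.5,128),a(581,250),b(228,228),b(277,231)]
    return (proj(d,b2w(P,pts))-u).ravel()
o=least_squares(f,[*POSE,-.134,.106,-.087]); print(o.x.round(4),"pull",o.x[5]-o.x[3]);print(o.fun.reshape(-1,2).round(2))
```

```text
[ 0.6811 -0.022   0.0812 -0.1345  0.1078 -0.0873] pull 0.04726096851213245
[[-0.43 -0.92]
 [-0.06  0.78]
 [ 0.4   0.37]
 [ 0.   -0.  ]
 [ 0.29 -0.85]
 [-1.33  0.9 ]
 [ 0.99  0.29]]
```

Run:
```python
from h import *
print(delta(b2w(POSE,[-.135,0,.032])[0],target(POSE[2])))
```

```text
(array([  1.8,  -0.8, 187.3]), array([ 0.06,  0.08, -0.11]))
```

Request:
drive_tool(motion=[2, -1, 60, 0, 0, 0, 45, 2, -1, 110, 0, 0, 0, 45, 2, -1, 140, 0, 0, 0, 45, 2, -1, 160, 0, 0, 0, 45, 2, -1, 175, 0, 0, 0, 45, 2, -1, 187, 0, 0, 0, 45, 2, -1, 187, 0, 0, 0, 45, 2, -1, 187, 0, 0, 0, 45])

```text
t: 7.85
tcp_pos: [0.5447, -0.0325, 0.0322]
tool_rot: [0.678, 0.735, -0.001, -0.001]
force: [-4.9, -0.6, -1.1]
finger_gap: 0.528
```

Run:
```python
from h import *
from station import manip
import cv2
d=manip.snapshot("wrist"); im=d["color"][:,:,::-1].copy()
cv2.imwrite("pics/w7.png",im)
report()
```

```text
tcp [ 0.5448 -0.0325  0.0324] F [-5.7  0.2 -0.8] gap mm 44.92769947598011 box x -0.1367 y 0.0004 t 7.9
```

View pics/w7.png

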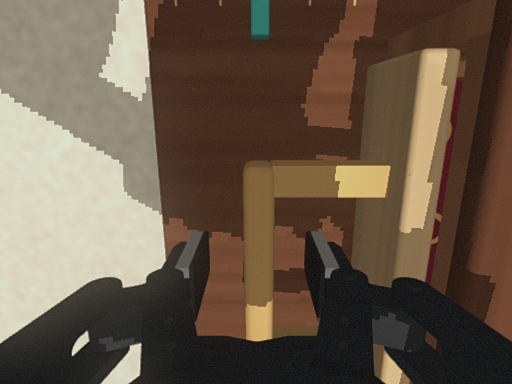

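Request:
drive_tool(motion=[0, 0, 0, 0, 0, 0, 8, 0, 0, 0, 0, 0, 0, 8, 0, 0, 0, 0, 0, 0, 8, 0, 0, 0, 0, 0, 0, 8, 0, 0, 0, 0, 0, 0, 8, 0, 0, 0, 0, 0, 0, 8], force=60)

```text
t: 8.65
tcp_pos: [0.5457, -0.0329, 0.0334]
tool_rot: [0.678, 0.735, -0.001, 0.001]
force: [-2.9, -0.7, 5.5]
finger_gap: 0.125
```

Run:
```python
from h import *
from station import manip
import cv2
d=manip.snapshot("wrist"); im=d["color"][:,:,::-1].copy()
cv2.imwrite("pics/w8.png",im)
report()
```

```text
tcp [ 0.5457 -0.0329  0.0334] F [-1.7 -1.2  4.6] gap mm 10.981144248839717 box x -0.1359 y -0.0001 t 8.7
```

View pics/w8.png

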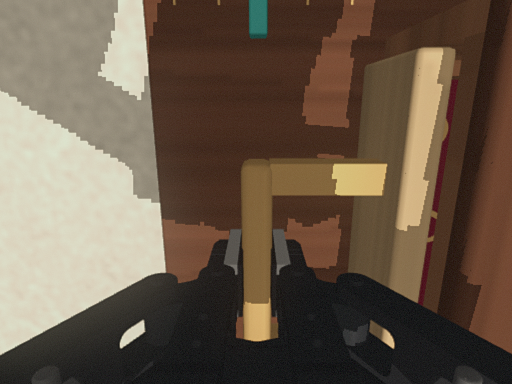

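Request:
drive_tool(motion=[0, -5, 0, 0, 0, 0, 6, 0, -12, 0, 0, 0, 0, 6, 0, -20, 0, 0, 0, 0, 6, 0, -28, 0, 0, 0, 0, 6, 0, -36, 0, 0, 0, 0, 6, 0, -42, 0, 0, 0, 0, 6, 0, -46, 0, 0, 0, 0, 6, 0, -46, 0, 0, 0, 0, 6], force=60)

```text
t: 9.7
tcp_pos: [0.5011, -0.0367, 0.0334]
tool_rot: [0.678, 0.735, 0.0, 0.002]
force: [5.2, 3.9, -4.3]
finger_gap: 0.128
```

Run:
```python
from h import *
from station import manip
import cv2
d=manip.snapshot("wrist"); im=d["color"][:,:,::-1].copy()
cv2.imwrite("pics/w9.png",cv2.resize(im,None,fx=1.5625,fy=1.5625,interpolation=cv2.INTER_CUBIC)); np.savez("w9.npz",**d)
report()
for n in("top","scene"):
    t=manip.snapshot(n); np.savez(n+"9.npz",**t)
t=np.load("top9.npz")["color"][:,:,::-1]; c=t[120:220,210:320]; cv2.imwrite("pics/top9.png",cv2.resize(c,None,fx=6,fy=6,interpolation=cv2.INTER_CUBIC))
t=np.load("scene9.npz")["color"][:,:,::-1]; c=t[195:280,195:305]; cv2.imwrite("pics/scene9.png",cv2.resize(c,None,fx=7,fy=7,interpolation=cv2.INTER_CUBIC))
```

```text
tcp [ 0.5012 -0.0367  0.0334] F [ 5.5  3.9 -3.4] gap mm 11.206553371541325 box x -0.1805 y -0.0001 t 9.75
```

View pics/w9.png

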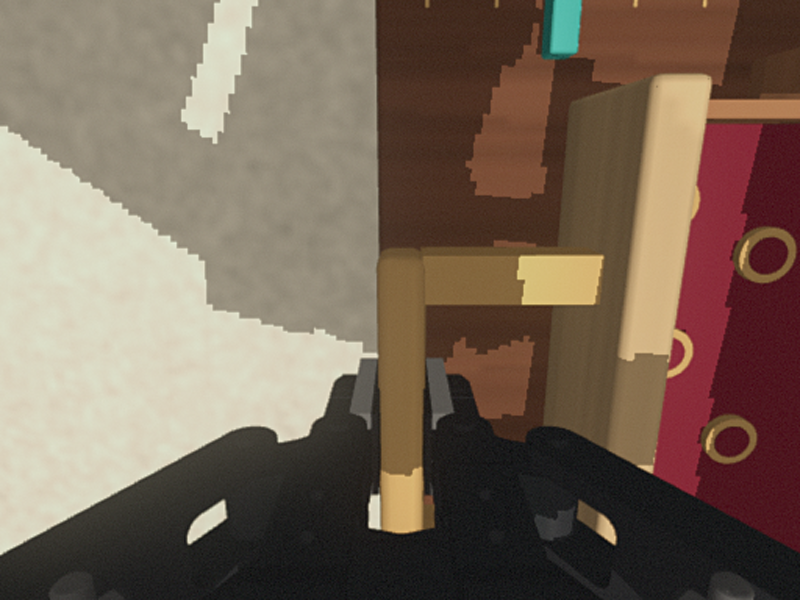

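View pics/top9.png

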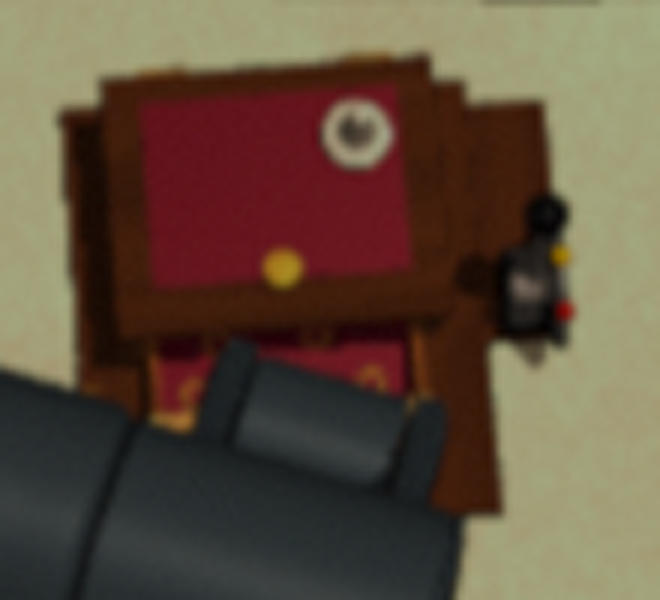

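View pics/scene9.png

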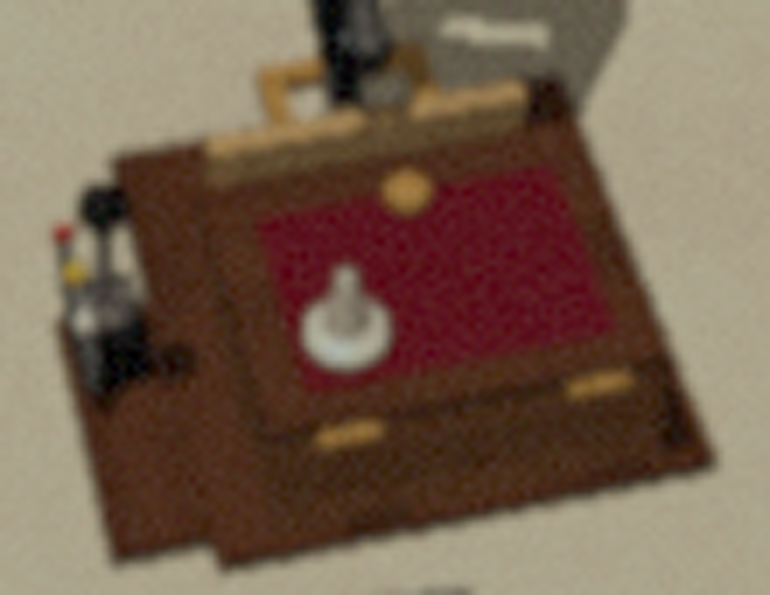

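Run:
```python
import numpy as np, cv2
im=np.load("w9.npz")["color"][:,:,::-1]
cv2.imwrite("pics/w9a.png",cv2.resize(im[0:85,325:465],None,fx=5.5,fy=5.5,interpolation=cv2.INTER_CUBIC))
cv2.imwrite("pics/w9b.png",cv2.resize(im[140:220,225:315],None,fx=7,fy=7,interpolation=cv2.INTER_CUBIC))
```

```text
(no output)
```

View pics/w9a.png

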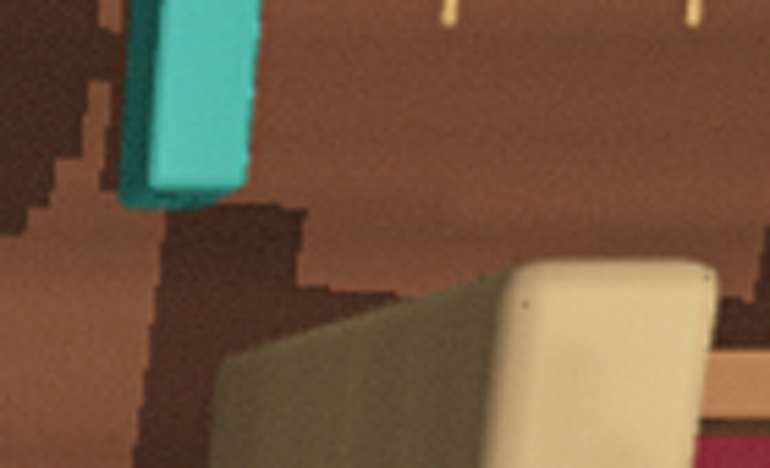

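View pics/w9b.png

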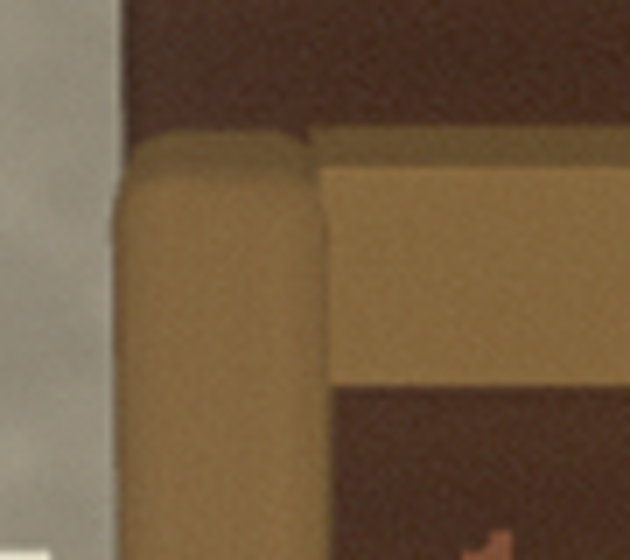

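```bash
cat >> h.py <<'E'
def ray(d,uv,z,pose=None):
    pose=POSE if pose is None else pose
    V=d["view"]; c=-V[:3,:3].T@V[:3,3]; v=V[:3,:3].T@np.array([(uv[0]-d["cx"])/d["fx"],-(uv[1]-d["cy"])/d["fy"],-1])
    p=c+v*(z-c[2])/v[2]; r=p[:2]-pose[:2]; cc,s=np.cos(pose[2]),np.sin(pose[2])
    return np.array([cc*r[0]+s*r[1],-s*r[0]+cc*r[1]])
E
python3 - <<'E'
from h import *
d=dict(np.load("w9.npz"))
a=lambda *p:(np.array(p)+.5)/5.5-.5+[325,0]
b=lambda *p:(np.array(p)+.5)/7-.5+[225,140]
for n,u,z in(("mk front top",a(149,188),.022),("mk back top",a(246,184),.022),("mk front bot",a(120,205),.012),("face top",a(500,280),.0715),("face top2",a(487,430),.0715),("face bot",a(213,363),.021),("face bot2",a(210,450),.021),("plinth edge",b(125,60),.012),("bar L",b(113,300),.057),("bar R",b(330,300),.057)):
    print(n,(ray(d,u,z)*1e3).round(1))
E
```

```text
mk front top [-138.1   94.8]
mk back top [-130.4   95.1]
mk front bot [-137.7   95.3]
face top [-131.9   81.4]
face top2 [-131.6   73.6]
face bot [-131.6   81.9]
face bot2 [-131.2   75.1]
plinth edge [-186.9   43.5]
bar L [-185.8   36.9]
bar R [-174.    36.9]
```

Request:
drive_tool(motion=[0, -2.6, 0, 0, 0, 0, 6, 0, -2.6, 0, 0, 0, 0, 6, 0, -2.6, 0, 0, 0, 0, 6, 0, -2.6, 0, 0, 0, 0, 6], force=60)

```text
t: 10.35
tcp_pos: [0.5002, -0.0368, 0.0334]
tool_rot: [0.678, 0.735, 0.002, 0.003]
force: [4.9, 4.9, -4.7]
finger_gap: 0.13
```

```bash
cat > m.py <<'E'
from h import *
from station import manip
import cv2,sys
n=sys.argv[1]
d=manip.snapshot("wrist"); np.savez(n+".npz",**d); im=d["color"][:,:,::-1]
cv2.imwrite(f"pics/{n}a.png",cv2.resize(im[0:85,325:465],None,fx=5.5,fy=5.5,interpolation=cv2.INTER_CUBIC))
report()
E
python3 m.py w10
```

```text
tcp [ 0.5002 -0.0368  0.0334] F [ 5.2  4.4 -4.6] gap mm 10.600505980979698 box x -0.1815 y -0.0002 t 10.4
```

View pics/w10a.png

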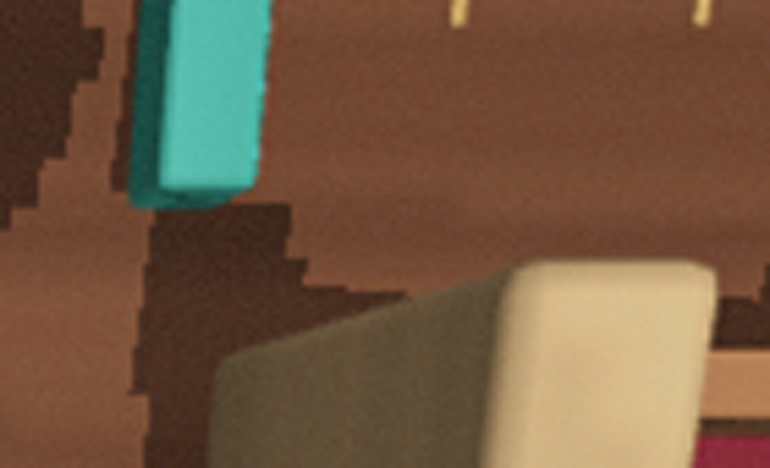

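Request:
drive_tool(motion=[0, -3.2, 0, 0, 0, 0, 6, 0, -3.2, 0, 0, 0, 0, 6, 0, -3.2, 0, 0, 0, 0, 6, 0, -3.2, 0, 0, 0, 0, 6], force=60)

```text
t: 10.9
tcp_pos: [0.4984, -0.037, 0.0334]
tool_rot: [0.678, 0.735, 0.003, 0.005]
force: [6.1, 3.8, -3.7]
finger_gap: 0.131
```

```bash
python3 m.py w11
```

```text
tcp [ 0.4983 -0.037   0.0334] F [ 5.7  4.  -4.8] gap mm 11.00503759508929 box x -0.1834 y -0.0002 t 10.95
```

View pics/w11a.png

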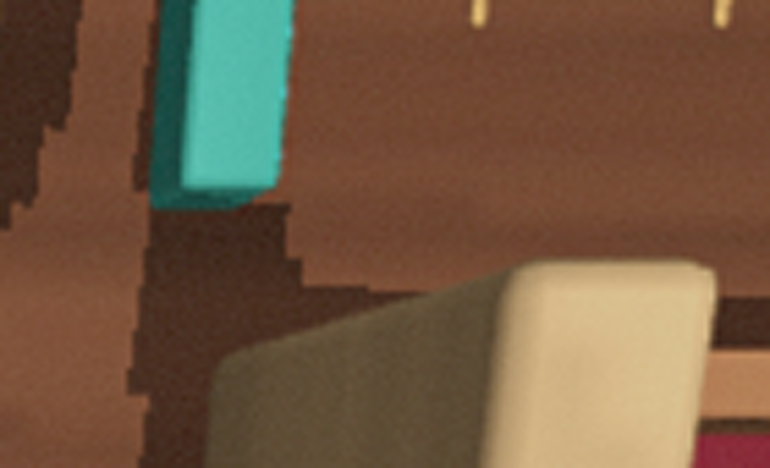

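Run:
```python
from h import *
d=dict(np.load("w11.npz"))
a=lambda *p:(np.array(p)+.5)/5.5-.5+[325,0]
for n,u,z in(("mk front top",a(182,188),.022),("mk back top",a(277,185),.022),("mk front bot",a(152,205),.012),("face top",a(500,280),.0715),("face top2",a(487,430),.0715),("face bot",a(212,363),.021),("face bot2",a(209,450),.021)):
    print(n,(ray(d,u,z)*1e3).round(1))
from station import manip
s=manip.sense(); print(s["tool_rot"],s["force"],s["ft_torque"],s["qd"].round(4))
```

```text
mk front top [-138.1   94.8]
mk back top [-130.5   95. ]
mk front bot [-137.6   95.2]
face top [-134.8   81.4]
face top2 [-134.5   73.6]
face bot [-134.2   81.8]
face bot2 [-133.9   75.1]
[0.67816783 0.73488788 0.00248398 0.00469356] [ 5.71097684  3.99613666 -4.78107114] [ 0.66723375 -0.55820924  0.07704322] [-0.001   0.0011 -0.0006  0.0023 -0.0019 -0.0006]
```

Run:
```python
from h import *
from station import manip
import cv2
for i in range(20):
    t=manip.snapshot("scene"); 
    if i%5==4: report()
np.savez("s12.npz",**t)
w=manip.snapshot("top")
im=np.hstack([cv2.resize(t["color"],(400,300),interpolation=cv2.INTER_AREA),cv2.resize(w["color"],(400,300),interpolation=cv2.INTER_AREA)])[:,:,::-1]
c=cv2.resize(t["color"][195:240,195:245][:,:,::-1],None,fx=6,fy=6,interpolation=cv2.INTER_CUBIC)
c2=cv2.resize(w["color"][145:190,280:325][:,:,::-1],None,fx=6,fy=6,interpolation=cv2.INTER_CUBIC)
out=np.zeros((580,800,3),np.uint8); out[:300]=im; out[305:305+270,:300]=c; out[305:575,320:590]=c2
cv2.imwrite("pics/fin.png",out)
for l in(.75,.8,.85): print(l,(proj(t,b2w(POSE,ball(l)))[0]-[195,195]).round(2)*6+[0,305],(proj(w,b2w(POSE,ball(l)))[0]-[280,145]).round(2)*6+[320,305])
```

```text
tcp [ 0.4983 -0.037   0.0334] F [ 6.4  4.2 -3.8] gap mm 10.717509421509785 box x -0.1834 y -0.0002 t 11.2
tcp [ 0.4983 -0.037   0.0334] F [ 5.3  4.5 -4.4] gap mm 11.130549904998118 box x -0.1834 y -0.0002 t 11.45
tcp [ 0.4983 -0.037   0.0334] F [ 5.9  4.  -4.7] gap mm 11.085277495523435 box x -0.1834 y -0.0002 t 11.7
tcp [ 0.4983 -0.037   0.0334] F [ 5.8  3.8 -4.1] gap mm 10.773792858641777 box x -0.1834 y -0.0002 t 11.95
0.75 [ 83.7  472.46] [444.56 377.84]
0.8 [ 85.5  480.08] [443.54 369.68]
0.85 [ 87.3 488. ] [442.52 361.64]
```

View pics/fin.png

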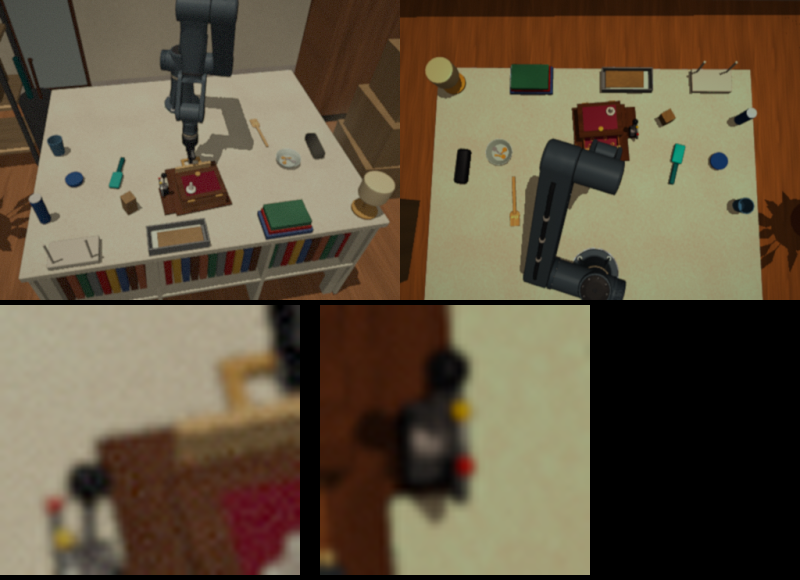

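```bash
python3 -c "
from station import manip
print(manip.sign_off())"
```

```text
the job is handed in; nothing more can be done
None
```

I turned the lever from about 0.29 rad to the yellow dot and let go of it. I then gripped the drawer's bar handle at 60 N and pulled the drawer out about 47 mm to the marker, and handed in with the gripper still holding it there.

- **Drawer position:** in the last wrist picture the front face is at box x ≈ -134.4 mm and the marker's centre at ≈ -134.2 mm, so they agree to about 0.5 mm. That is within what the cameras can resolve.
- **Steadiness:** over a further second of holding, the measured tool position did not change.
- **Lever:** the ball shows at 0.80 rad in both overview pictures. The earlier wrist picture, taken just after I let go, gave about 0.81.
- **Other items:** I did not go near the brass button, and the things on the shelf look unmoved in the overview pictures.

Some readings were not clean:
- My first close on the ball sat a little high and pressed about 8 N, so I opened, lowered and gripped again.
- Something touched near the handle with about 5 N before I closed on it, probably a finger against the drawer front. That was before the pull, and the drawer stayed shut.
- While holding, the wrist also reads about 4 N sideways and 4 to 5 N downward beyond the spring pull, with the tool tilted about 0.6°.

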